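# Shut and fasten a stock bin

### The arm

A 7-joint arm with a two-finger parallel gripper is mounted at the origin on the work surface. World frame = base frame: x ahead of the robot, y to its left, z up, the work surface at z = 0. Lengths are in m, angles in rad, forces in N, time in s.
With the tool pointing down it reaches from about 0.425 to 0.925 m from the base axis. Payload 6.8 kg.
Tool frame: the origin (TCP) lies on the front face of the gripper's body, between the roots of the fingers; the fingertips stand 73 mm ahead of it and the grasp point (between the pads) lies 54 mm ahead of it (env.nose_length is the distance from the TCP to the fingertips, in m); z points along the fingers, y is the line along which they close (so a half turn about z gives the same grasp; the last joint's range is limited). The gripper opens to 85 mm and grips with 20 to 120 N. Pads are 22 mm wide; open, the fingers measure 114 mm over their backs; the gripper's body (76 mm by 85 mm) begins 54 mm behind the grasp point. The pads swing forward as they close: fully open they stand 13 mm farther back than shut.
Start: joints at [1.215, 0.477, 0.022, 1.555, -0.011, 1.109, -0.083], TCP at [0.166, -0.654, 0.304] pointing down, gripper open.
Joint ranges: [-2.96, 2.96], [-0.34, 2.1], [-1.41, 1.46], [0.24, 2.44], [-1.37, 4.51], [0.17, 1.92], [-2.96, 2.96]. Speed limits (rad/s): [2.39, 2.39, 3.14, 3.14, 3.14, 3.14, 3.14].

### API

Orientations are given as a unit quaternion [w, x, y, z].
In Python, from cell import env, kin, camera, calibration, job gives the robot as it stands. The module is installed in compiled form; this text tells all that it offers. Calls block until the motion is done:
- env.reach(position, orientation): joint-space move of the TCP to a pose.
- env.movel(position, velocity=0.15, rot=None, stop_force=None): straight line of the TCP; rot=None keeps the orientation; velocity is the mean speed in m/s. With stop_force (N) it stops when the force on the tool has changed by that much, and returns True; else False.
- env.goto_joints(angles): joint-space move.
- env.grip(opening, f_grip=None): finger opening in m; f_grip is the grip in N (None keeps the last); returns when the fingers have stopped.
- env.dwell(seconds).
- kin.inverse_kinematics(position, orientation): joint angles nearest the present ones, or None.
- env.get_state(): the state.
- camera(name): name is "side" or "top"; returns (picture, depth): 480x640x3 uint8, blue, green, red; 480x640 float32, m along the optical axis (not along the pixel's ray), 0 where there is no reading.
- calibration(name): a dict with "fx", "fy", "cx", "cy" (pixels), "k1" (the pictures are not rectified: a ray, as slopes to the right and down, at radius r is drawn at 1 + k1 r^2 times it, then the intrinsics apply), "rvec" (rotation vector, rad) and "tvec" (3), from world to camera coordinates, as OpenCV has them. Camera axes: x right, y down, z forward; pixel columns grow to the right and rows downward; lengths in m; the calibration is good to about 2 mm. A picture is of the moment at which its call begins. calibration takes no time and is no camera call.
A pose or a line that the arm cannot do raises env.PlanningError and nothing moves.
- job.job_done(): hands the job in; it is judged then, once.
The state is a dict: "time": time; "qpos": joint angles; "joint_velocities": joint speeds; "joint_torque": joint torques, N m; "tcp_pos": TCP position; "orientation": TCP orientation; "force": force on the tool from outside, world axes, zero at the start; "torque": the same for the moment, N m; "opening": finger opening in m; "gripper_force": force on a finger pad.
Only numpy, scipy, OpenCV 4.12 (cv2) and the standard library are available. Lean on these libraries where they do the work, as an engineer would, in place of code of your own. Each camera call takes 0.05 s, during which the arm holds its last target. There are 200 camera calls.

### The job

Of the two metal stock bins on the bench, one has a hinged lid standing ajar. Push that lid fully shut, then turn the same bin's turnbutton until its long end lies squarely across the lid, so that the lid cannot lift. Leave the turnbutton of the lidless bin as it is.

Things in the scene. Friction and masses are not known exactly. Their poses are not given: they have to be found in the camera images.
- lid_press (a point): Top of the lid of the fixed steel bin (170x200, 100 high), mid-width, 124 mm from the hinge, 50 mm from the free edge. Lid: plain sheet 174x206x4, hinged on the robot's side, starts 0.3-0.55 rad ajar, free edge (far side) up. Axes: x hinge to free edge, z out of the upper face. Stiff hinge stays where left; 1-3 N down here shuts it against a stop: level, top 104 mm above the bench.
- turnbutton (a joint): Angle (rad) of the lidded bin's turnbutton about its upright pivot: 0 = long end along the rim, growing anticlockwise seen from above, pi/2 = long end squarely over the lid, towards its hinge. Starts at 0 to 0.4, clear of the lid; runs on past square to a stop at 2.3; stays where left (friction 0.06 N m).
- turnbutton_pivot (a point): On the pivot axis at the bar's upper face, 117 mm above the bench, 30 mm outside mid free edge of the shut lid (80 mm from the shut lid_press). Dark bar 16 wide, 6 thick, 50 mm from pivot to long end, 20 to tail, 7 mm above the shut lid. On it along the bar a thumb fin 10 thick, top 140 mm above the bench, from 26 mm (long end) to 14 mm (tail). Axes turn with it: x to the long end, z up.
- spare_tip (a point): Tip of the long end, at the bar's upper face (117 mm above the bench), of the like turnbutton on the other bin: same size, no lid, short metal rods inside. It is to stay as it is.

How it is judged:
By the outcome, as a careful person would: the job done as asked, in the order asked, and still so for the second after the job is handed in, with the robot touching nothing.
It also fails if it takes over 42 s, if anything falls off the work surface, if the arm or the gripper's body presses on something with over 40 N, if the wrist force passes 120 N, or if a joint passes its speed limit or range.

## Working session

There is one attempt and no reset: what is moved stays moved. The work goes in short steps, each a Python script; the robot and the scene stay as the last script left them, time stands still between calls to the robot, and variables do not carry over. Pictures are saved under pics/ and viewed, at most 10 in all, crops included, and the job is handed in when it is done.

```bash
mkdir -p pics
cat > h.py <<'E'
import numpy as np, cv2
from cell import env, kin, camera, calibration, job
def world(name, uv, depth=None, z=None):
    c=calibration(name); R=cv2.Rodrigues(np.array(c["rvec"],float))[0]; t=np.array(c["tvec"],float).ravel()
    uv=np.atleast_2d(np.array(uv,float))
    d=np.stack([(uv[:,0]-c["cx"])/c["fx"],(uv[:,1]-c["cy"])/c["fy"]],1)
    s=d.copy()
    for _ in range(20): s=d/(1+c["k1"]*(s**2).sum(1,keepdims=True))
    r=np.c_[s,np.ones(len(s))]
    o=-R.T@t; rw=r@R
    if z is not None: k=(z-o[2])/rw[:,2]
    else: k=np.asarray(depth,float)
    return o+rw*k[:,None]
E
python3 - <<'E'
from h import *
for n in("top","side"):
    p,d=camera(n); cv2.imwrite(f"pics/{n}0.png",p); np.save(n+"0.npy",d)
    c=calibration(n);R=cv2.Rodrigues(np.array(c["rvec"],float))[0];print(n,-R.T@np.array(c["tvec"]).ravel(),c["fx"])
E
```

```text
top [0.56442939 0.04370588 0.89667918] 546.6986556793067
side [ 0.53821078 -0.60733592  0.70190393] 554.4406323860734
```

View pics/top0.png

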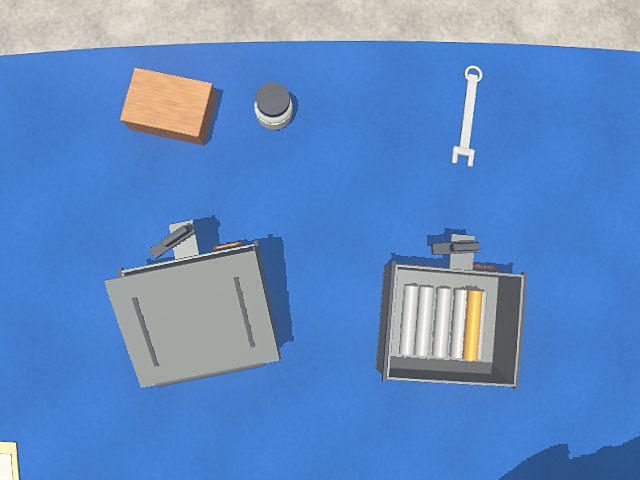

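View pics/side0.png

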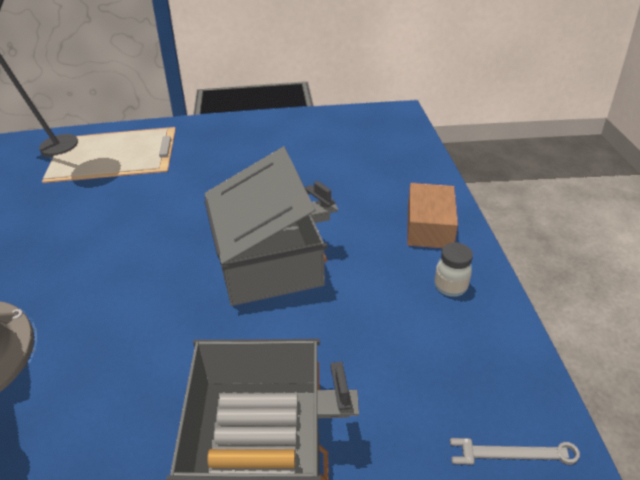

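The top view shows the lidded bin on the left: lid corners near (106,281), (256,247), (279,360), (143,386), and its turnbutton near (178,240), with the long end to the lower left. The spare bin is on the right.

Run:
```python
from h import *
d=np.load("top0.npy"); p=cv2.imread("pics/top0.png")
m=np.zeros(d.shape,np.uint8); cv2.fillConvexPoly(m,np.array([[115,288],[250,257],[270,355],[147,377]]),1)
v,u=np.nonzero((m>0)&(d>0)); P=world("top",np.c_[u,v],d[v,u])
c=P.mean(0); n=np.linalg.svd(P-c,full_matrices=False)[2][2]; n*=np.sign(n[2])
print("lid c",c,"n",n,"tilt",np.arccos(n[2]),"res",np.std((P-c)@n))
ang=np.arctan2(-n[1],-n[0]); print("dir of hinge->free (horiz)",ang)
C=np.array([[143,386],[279,360],[256,247],[106,281]],float)
r0=world("top",C,np.zeros(4)); r1=world("top",C,np.ones(4)); r=r1-r0
k=((c-r0)@n)/(r@n); print("corners",r0+r*k[:,None])
# bar / fin / bracket heights
v,u=np.mgrid[215:270,140:220]; v=v.ravel();u=u.ravel()
W=world("top",np.c_[u,v],d[v,u]); np.save("W.npy",W)
g=p[v,u].max(1)
for lo,hi,nm in((.108,.124,"bar"),(.130,.148,"fin")):
    s=(W[:,2]>lo)&(W[:,2]<hi)&(g<110); Q=W[s]
    rc=cv2.minAreaRect(Q[:,:2].astype(np.float32)*1000); print(nm,s.sum(),Q.mean(0),rc)
    print(cv2.boxPoints(rc))
crop=p[210:280,130:230]; cv2.imwrite("pics/crop.png",cv2.resize(crop,None,fx=8,fy=8,interpolation=cv2.INTER_CUBIC))
```

```text
lid c [0.5138212  0.17302392 0.1421649 ] n [-0.40776126 -0.07113019  0.91031382] tilt 0.42675472957854776 res 0.0011941422383165967
dir of hinge->free (horiz) 0.17270299934132957
corners [[0.4156625  0.2594794  0.10495167]
 [0.44915049 0.06125143 0.10446295]
 [0.60857544 0.0860267  0.17781083]
 [0.56851067 0.28700595 0.17556856]]
bar 101 [0.62837142 0.19742538 0.11726579] ((624.1405029296875, 208.51486206054688), (13.879958152770996, 69.19477081298828), 33.66320037841797)
[[599.1866  233.46373]
 [637.54193 175.87221]
 [649.0944  183.566  ]
 [610.7391  241.15752]]
fin 47 [0.62903535 0.19705061 0.13618893] ((626.89697265625, 199.41531372070312), (7.15624475479126, 40.04670715332031), 42.55655288696289)
[[610.7191  211.74477]
 [637.80347 182.24596]
 [643.0748  187.08586]
 [615.9905  216.58467]]
```

View pics/crop.png

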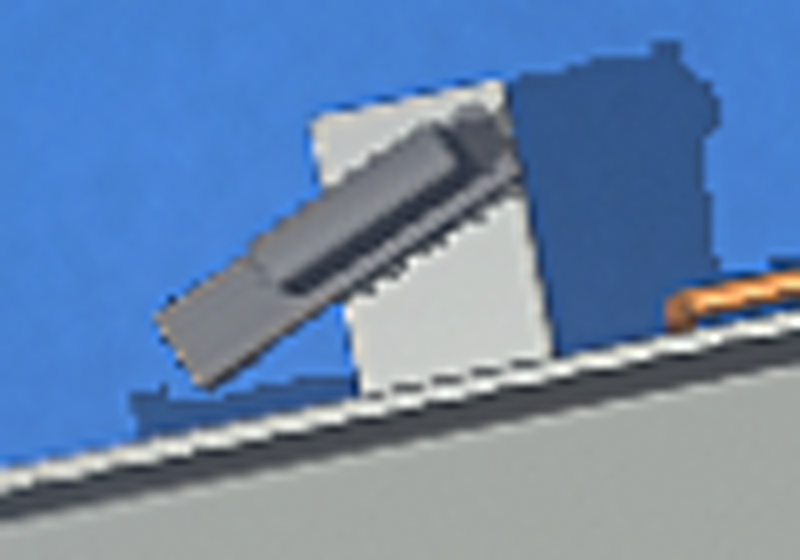

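The crop shows the bar with its long end at about (184,352) in crop pixels, its tail at about (500,142), and the fin on top. I'll compute the geometry and press the lid.

```bash
cat >> h.py <<'E'
from scipy.spatial.transform import Rotation as Ro
a=0.17; U=np.array([np.cos(a),np.sin(a)]); H=np.array([.4324,.1604])
def quat(yaw):  # tool down; tool y axis horizontal at world angle yaw
    y=np.array([np.cos(yaw),np.sin(yaw),0]); z=np.array([0,0,-1.]); x=np.cross(y,z)
    q=Ro.from_matrix(np.c_[x,y,z]).as_quat(); return [q[3],*q[:3]]
E
python3 - <<'E'
from h import *
t=world("top",[[153,254],[192.5,227.7]],z=.117); print("tip,tail",t, "piv from tip/tail", t[0]+(t[1]-t[0])*50/70, np.linalg.norm(t[1]-t[0]))
b=t[0]-t[1]; ang=np.arctan2(b[1],b[0]); print("bar ang",ang,"joint",ang-a-np.pi/2)
f=world("top",[[130+(175*0+270)/8,210+262/8],[130+450/8,210+140/8]],z=.140); print("fin ends",f)
piv=H+.204*U; print("piv from lid",piv)
for k in (-1,1):
  for yaw in (ang+k*np.pi/2, a+np.pi+k*np.pi/2):
    q=kin.inverse_kinematics([*piv,.25],quat(yaw)); print(k,yaw,None if q is None else np.round(q,2))
n=env.nose_length; press=H+.124*U
yaw=ang-np.pi/2
env.grip(0.0)
env.reach([*press,.20+n],quat(yaw))
s=env.get_state(); print(s["time"],s["tcp_pos"],s["qpos"],s["force"],n)
r=env.movel([*press,.100+n],velocity=.05,stop_force=12)
s=env.get_state(); print(r,s["time"],s["tcp_pos"][2]-n,s["force"])
E
```

```text
tip,tail [[0.60597138 0.2374829  0.117     ]
 [0.64223772 0.17999283 0.117     ]] piv from tip/tail [0.63187591 0.19641857 0.117     ] 0.06797319506093522
bar ang 2.1335754608362363 joint 0.3927791340413398
fin ends [[0.6200129  0.21647523 0.14      ]
 [0.64044783 0.18470685 0.14      ]]
piv from lid [0.63345929 0.1949132 ]
-1 0.5627791340413397 [ 0.27  0.73 -1.02  1.59  0.65  1.2  -0.32]
-1 1.7407963267948965 [ 0.32  0.78 -1.13  1.58  0.74  1.26  0.8 ]
1 3.704371787631133 [-1.06  0.75  1.06  1.68 -0.72  1.14 -2.37]
1 4.88238898038469 [ 0.08  0.6  -0.69  1.6   0.42  1.09 -2.12]
4.0917 [0.55500288 0.18047423 0.27242531] [ 0.37721623  0.60640159 -1.11508519  1.75984116  0.59288229  1.15890965
 -0.35828661] [0.45778074 1.15557367 0.69148107] 0.0726
True 5.8417 0.10409353367834867 [-1.46919311 -1.74053214  6.85796274]
```

Run:
```python
from h import *
n=env.nose_length; piv=np.array([.6325,.1957]); yaw=2.13-np.pi/2
p=env.get_state()["tcp_pos"]
env.movel([p[0],p[1],.20+n],velocity=.12)
env.grip(.04)
env.reach([*piv,.20+n],quat(yaw))
r=env.movel([*piv,.122+n],velocity=.08,stop_force=10)
s=env.get_state(); print(r,s["time"],s["tcp_pos"],s["tcp_pos"][2]-n,s["force"])
pic,d=camera("side"); cv2.imwrite("pics/s1.png",cv2.resize(pic[120:320,180:430],None,fx=3,fy=3))
```

```text
False 8.8083 [0.63278109 0.19600798 0.19524975] 0.12264975320743016 [-0.50766583  0.09633728  0.02099808]
```

View pics/s1.png

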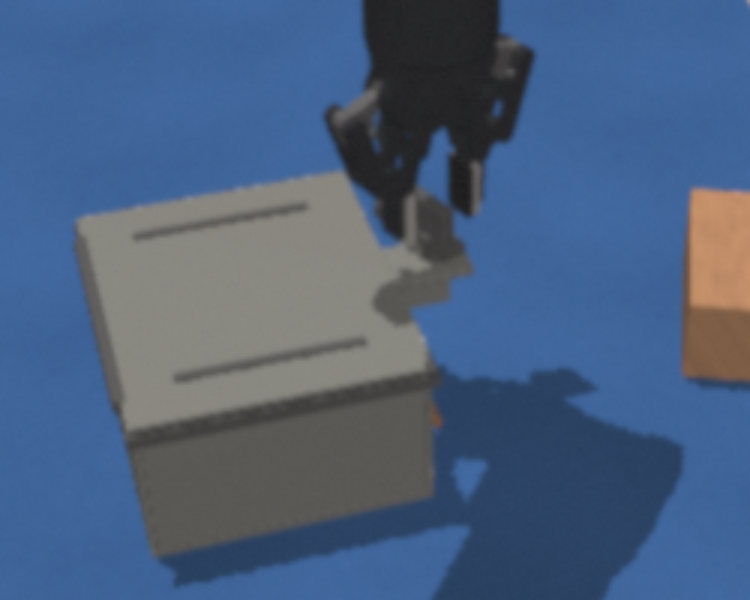

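The lid is shut flat, and the fin (crop ~(430,220)) sits between the open fingers. I'll grip it and turn in steps.

Run:
```python
from h import *
n=env.nose_length; piv=np.array([.6325,.1957])
env.grip(0.0,20)
s=env.get_state(); print(s["time"],s["opening"],s["gripper_force"],s["force"],s["torque"])
y0=2.13-np.pi/2; y1=a+np.pi/2
for y in np.linspace(y0,y1,7)[1:]:
    try: env.movel([*piv,.122+n],velocity=.1,rot=quat(y))
    except env.PlanningError as e: print("plan",e); break
    s=env.get_state(); print(round(y,3),s["time"],s["force"],s["torque"][2],s["opening"],s["tcp_pos"])
```

```text
9.2333 0.009397041212886623 25.96394419670105 [ 5.00877336  2.23514048 -2.00621307] [ 0.41730481 -0.79303924  0.05150877]
0.756 9.5833 [ 6.17086159  3.27073316 -1.74425038] -0.007129391363221008 0.00934058068491326 [0.63387836 0.19643516 0.19529366]
0.953 9.9333 [ 5.89706452  3.24001294 -2.22417169] 0.05139972465475831 0.009558500787409798 [0.63399008 0.19657086 0.19530263]
1.15 10.2833 [ 5.98145759  4.33159562 -2.24282577] 0.044392384793017575 0.009331147409696266 [0.63410883 0.19670493 0.19531939]
1.347 10.6333 [ 6.81032397  5.04999616 -2.38303866] 0.02497930602373676 0.00935017213904811 [0.63417697 0.19687936 0.19531819]
1.544 10.9833 [ 7.59778625  5.50587382 -3.26095295] -0.00815962700643922 0.009295708505940308 [0.63419401 0.1970358  0.19531243]
1.741 11.3333 [ 6.81947519  5.68193913 -3.91300758] 0.10554965404188736 0.009591345574933383 [0.63418475 0.19721887 0.19530712]
```

Run:
```python
from h import *
n=env.nose_length; p=env.get_state()["tcp_pos"]
env.dwell(.2); env.grip(.04)
p=env.get_state()["tcp_pos"]; env.movel([p[0],p[1],.20+n],velocity=.12)
env.goto_joints([1.215,.477,.022,1.555,-.011,1.109,-.083])
print(env.get_state()["time"])
pic,d=camera("top"); cv2.imwrite("pics/t2.png",pic); np.save("t2.npy",d)
cv2.imwrite("pics/t2c.png",cv2.resize(pic[210:310,120:250],None,fx=6,fy=6,interpolation=cv2.INTER_CUBIC))
v,u=np.mgrid[215:300,140:230]; v=v.ravel();u=u.ravel()
W=world("top",np.c_[u,v],d[v,u]); g=pic[v,u].max(1)
for lo,hi,nm in((.111,.124,"bar"),(.130,.148,"fin")):
    s=(W[:,2]>lo)&(W[:,2]<hi)&(g<125); Q=W[s]; rc=cv2.minAreaRect(Q[:,:2].astype(np.float32)*1000); print(nm,s.sum(),rc,cv2.boxPoints(rc).tolist())
m=np.zeros(d.shape,np.uint8); cv2.fillConvexPoly(m,np.array([[130,290],[170,285],[180,370],[150,375]]),1)
v,u=np.nonzero((m>0)&(d>0)); P=world("top",np.c_[u,v],d[v,u]); print("lid z",np.percentile(P[:,2],[5,50,95]))
```

```text
16.1167
bar 149 ((617.6804809570312, 194.19143676757812), (68.80899047851562, 16.03452491760254), 9.804654121398926) [[582.4132690429688, 196.23287963867188], [585.1437377929688, 180.43255615234375], [652.9476928710938, 192.14999389648438], [650.2172241210938, 207.9503173828125]]
fin 101 ((627.5166625976562, 195.96136474609375), (40.180843353271484, 9.680800437927246), 10.073860168457031) [[606.8892822265625, 197.21298217773438], [608.5826416015625, 187.68142700195312], [648.14404296875, 194.70974731445312], [646.45068359375, 204.24130249023438]]
lid z [0.10231659 0.1045714  0.10690321]
```

View pics/t2c.png

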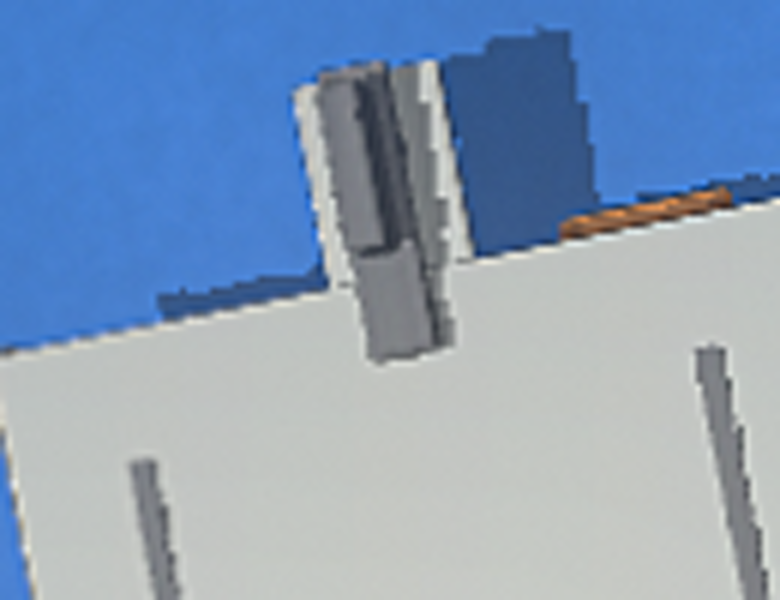

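The bar now lies over the lid, tip at about (400,355) in the crop, and the lid is level. One last check of the lid's yaw from its free edge, against the bar's 0.173 rad.

Run:
```python
from h import *
pic=cv2.imread("pics/t2.png"); d=np.load("t2.npy")
f=world("top",[[120,210+352/6],[120+780/6,210+200/6]],z=.104); e=f[0]-f[1]; print("free edge",np.arctan2(e[1],e[0])-np.pi/2)
v,u=np.mgrid[230:400,90:300]; v=v.ravel();u=u.ravel()
W=world("top",np.c_[u,v],d[v,u]); s=(abs(W[:,2]-.104)<.006)&(W[:,0]<.603); 
I=np.zeros(d.shape,np.uint8); I[v[s],u[s]]=1; I=cv2.morphologyEx(I,cv2.MORPH_OPEN,np.ones((9,9)))
v,u=np.nonzero(I); W=world("top",np.c_[u,v],d[v,u]); print(cv2.minAreaRect((W[:,:2]*1000).astype(np.float32)))
```

```text
free edge 0.16704553669813782
((515.181396484375, 177.17941284179688), (179.3666229248047, 209.19883728027344), 10.076974868774414)
```

Lid yaw is 0.167–0.176 rad and the bar 0.171–0.176, so the bar is square.

```bash
python3 -c "
from cell import job; print(job.job_done())"
```

```text
the job is handed in; nothing more can be done
None
```

The lid is pushed fully shut, its turnbutton lies square across it to within about 0.01 rad, the spare bin's turnbutton was never touched, and the job was handed in at about 16 s of the 42 s allowed.

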